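# Stack the spare vial and index the reading stage three clicks

### The job

Lay the spare vial, which lies on the small white V-rest, on top of the two vials lying in the cradle of the index stage, saddled in the gap between them and parallel to them, and let go of it. Then grip the stage's black bar knob, turn it clockwise (seen from above) from home to its third click stop, counting the clicks and never going past the third, so that the intact stack moves to the reading eye. Finish while still holding the knob gripped at the third stop; disturb nothing else.

Things in the scene. Friction and masses are not known exactly. Their poses are not given: they have to be found in the camera images.
- index_stage: Index stage, fixed to the bench: aluminium plate 110 x 275 x 12 mm (x, y, z), y = -150 to +126 mm, with a grey knob housing (84 x 84 mm, top 46 mm above the bench) centred at y = -100 mm and two rails along y. Origin on the bench; +y points roughly away from the robot, the knob is at the near end. A black reading eye (14 x 22 mm, top 43 mm above the bench) stands at x = +46, y = +65 mm.
- index_knob (a joint): Knob angle in rad, growing clockwise seen from above. Click stops every 0.419 rad (24 deg): 0 (home, end stop just behind it), 0.419, 0.838, 1.257 (third click), 1.676, 2.094. Between stops a spring ball resists with up to about 0.3 N m, then pulls the knob into the next stop, where it stays by itself. Each click drives the cradle 10 mm away from the knob (+y of the stage).
- knob_handle: The black bar grip of the knob, turning with it: 46 mm long (its x), 14 mm wide (its y; grip it across this), 32 mm tall; origin mid-underside, on the vertical turning axis, 53 mm above the bench. Under it a round black skirt, 62 mm diameter, top 53 mm above the bench. At home the bar lies along the stage's x; a white pointer marks its -x end, dark ticks on the housing mark the stops.
- knob_grip (a point): Point on the knob's axis at the height to grip (TCP), 76 mm above the bench, 9 mm below the bar's top.
- cradle: Open aluminium cradle that rides along the stage's y, axes parallel to the stage's; origin at the centre of its inner floor, 26 mm above the bench; at home at x = 0, y = +35 mm of the stage (135 mm from the knob's axis). Inner floor 47.5 mm (x) by 52 mm (y), walls 4 mm thick and 11 mm high.
- vial_a: Reagent vial, 23 mm diameter, 46 mm long, 30 g, with a blue cap, lying loose in the cradle along its y, on the -x side. Origin at the middle of its bottom face, its z axis runs along the vial to the cap.
- vial_b: The same kind of vial, lying beside vial_a on the +x side of the cradle.
- vial_a_mid (a point): Point on the axis of vial_a, 21 mm from its bottom; 11.5 mm above the cradle's floor.
- vial_b_mid (a point): The same point of vial_b.
- spare_vial: The spare vial, same kind (23 mm diameter, 46 mm long, about 30 g), lying loose and level in the V-rest along the rest's y. Origin at the middle of its bottom face, z axis along the vial to the cap. Saddled on the other two, its axis is about 31 mm above the cradle's floor; fingertips that reach more than 8 mm below its axis would then touch the lower vials.
- spare_vial_mid (a point): Point on the axis of the spare vial, 21 mm from its bottom; 34 mm above the bench while it lies in the rest.
- vial_rest: White plastic rest fixed to the bench, foot 40 x 50 x 6 mm (x, y, z), with a V-trough 34 mm long (along its y) that supports the spare vial from below; the V stays below 27.5 mm and narrower than the vial, so fingers pass on both sides. Stands to the right of the stage, in front of the blue bin.
- clip_box: Closed grey box 68 x 94 x 41 mm, a bystander, loose; stands beside the vial rest (they swap places).
- standing_vial_0: Reagent vial standing upright at the right, a bystander; not used.
- standing_vial_1: Reagent vial standing upright at the right, a bystander; not used.

How it is judged:
By the outcome, as a careful person would: the job done as asked, in the order asked, and still so for the second after the job is handed in, while the arm keeps its last pose, push and grip.
It also fails if it takes over 54 s, if anything falls off the work surface, if the arm or the gripper's body presses on something with over 40 N, if the wrist force passes 120 N, or if a joint passes its speed limit or range.

### The arm

A 7-joint arm with a two-finger parallel gripper is mounted at the origin on a cart in front of the work surface, level with it; the furniture and walls round the work are solid. World frame = base frame: x ahead of the robot, y to its left, z up, the work surface at z = 0. Lengths are in m, angles in rad, forces in N, time in s.
With the tool pointing down it reaches from about 0.425 to 0.925 m from the base axis. Payload 6.8 kg.
Tool frame: the origin (TCP) lies between the finger pads, 19 mm behind the fingertips; this is the grasp point; z points along the fingers, x is the direction in which the jaws open and shut, and the axes are right-handed (so a half turn about z gives the same grasp; the last joint's range is limited). The gripper opens to 85 mm and grips with 20 to 120 N. Pads are 22 mm wide; open, the fingers measure 114 mm over their backs; the gripper's body (76 mm by 85 mm) begins 54 mm behind the grasp point. The pads swing forward as they close: fully open they stand 13 mm farther back than shut.
Start: joints at [-1.322, 0.477, 0.022, 1.555, -0.011, 1.109, -0.083], TCP at [0.236, 0.633, 0.25] pointing down, gripper open.
Joint ranges: [-2.96, 2.96], [-0.34, 2.1], [-1.41, 1.46], [0.24, 2.44], [-1.37, 4.51], [0.17, 1.92], [-2.96, 2.96]. Speed limits (rad/s): [2.39, 2.39, 3.14, 3.14, 3.14, 3.14, 3.14].

### API

Orientations are given as a rotation vector (axis times angle).
In Python, from bench import get_obs, imaging, hand_in gives the robot as it stands.
- The arm moves only by the tool send_rows, never from a script. Its argument "motion" is a list of rows, each an object with "dp": the shift along the world's x, y, z in m, a list of three; "rot": the turn, a rotation vector about the world's x, y, z in rad, a list of three; "grip": the finger opening in m, from 0 to 0.0854. In form: [{"dp": [dx, dy, dz], "rot": [ax, ay, az], "grip": grip}, ...]. A call has 1 to 20 rows; each row shifts and turns the pose as measured when the row begins; what a row does not reach is not made up. A row lasts 1/8 s, in which the tool goes at most 62.5 mm and 10.7 degrees, less where a joint would pass 70% of its speed; a pose out of reach is approached as far as the arm can. A call is refused whole if a number of a shift passes 0.0625 or a number of a turn 0.188, either way. A call with a gripper value outside its range is refused whole. The fingers move at their own pace and stop on an object; "grip_force" is the grip in N (left out, the last holds). Time passes only in rows, so rows that do not move let the fingers close. It gives the time, the measured TCP pose, the force and the opening at its end, in the units of the state.
- get_obs(): the state, without advancing time (a new reading comes with each control period).
- imaging.grab_frame(name): name is "scene" or "top"; returns a dict with "img" (400x640x3 uint8, red, green, blue), "fx", "fy", "cx", "cy" (pixels), "R" (3x3) and "t" (3): a world point X has camera coordinates R X + t. Camera axes: x right, y down, z forward; pixel columns grow to the right and rows downward; lengths in m; the calibration is good to about 2 mm. A picture is of the moment at which its call begins. There is no depth.
- hand_in(): hands the job in, once; it reports no verdict.
The state is a dict: "clock": time; "joints": joint angles; "qvel": joint speeds; "tau": joint torques, N m; "tcp_pos": TCP position; "orientation": TCP orientation; "contact_force": force on the tool from outside, world axes, zero at the start; "moment": the same for the moment, N m; "grip_width": finger opening in m.
Only numpy, scipy, OpenCV 4.12 (cv2) and the standard library are available. Lean on these libraries where they do the work, as an engineer would, in place of code of your own. Each camera call takes 0.05 s, during which the arm holds its last target. There are 200 camera calls.

## Working session

There is one attempt and no reset: what is moved stays moved. The work goes in short steps, Python scripts to look and compute and a tool call to move; the robot and the scene stay as the last step left them, time stands still between calls to the robot, and variables do not carry over. Pictures are saved under pics/ and viewed, about 8 in all and at most 12, crops included, and the job is handed in when it is done.

Besides the shell and the picture viewer there is one more tool, called as name(argument=value, ...) on one line, values as JSON. send_rows: Moves the arm, as the interface text tells. Its arguments: {"type":"object","properties":{"motion":{"type":"array","items":{"type":"object","properties":{"dp":{"type":"array","items":{"type":"number"}},"rot":{"type":"array","items":{"type":"number"}},"grip":{"type":"number"}}}},"grip_force":{"type":"number"}},"required":["motion"]}

```bash
ls; mkdir -p pics
cat > h.py <<'E'
import numpy as np, cv2, json
from bench import get_obs, imaging, hand_in
def grab(name,fn=None,crop=None,scale=1):
    f=imaging.grab_frame(name)
    np.savez(f'{name}.npz',**{k:np.array(v) for k,v in f.items()})
    if fn: save(f['img'],fn,crop,scale)
    return f
def save(img,fn,crop=None,scale=1):
    if crop: img=img[crop[1]:crop[3],crop[0]:crop[2]]
    img=cv2.resize(np.ascontiguousarray(img),None,fx=scale,fy=scale,interpolation=cv2.INTER_CUBIC)
    cv2.imwrite('pics/'+fn,img[:,:,::-1])
def px2w(f,u,v,z):
    R=f['R'];t=f['t'];C=-R.T@t
    d=R.T@np.array([(u-f['cx'])/f['fx'],(v-f['cy'])/f['fy'],1])
    return C+d*(z-C[2])/d[2]
def w2px(f,X):
    c=f['R']@np.array(X)+f['t'];return np.array([f['fx']*c[0]/c[2]+f['cx'],f['fy']*c[1]/c[2]+f['cy']])
E
python3 - <<'E'
from h import *
print(get_obs())
for n in('top','scene'):
    f=grab(n,n+'0.png'); print(n,f['fx'],f['cx'],f['cy'],(-f['R'].T@f['t']).round(3),f['R'].round(3).tolist())
E
```

```text
pics
{'clock': 0.0, 'joints': array([-1.32211646,  0.47783489,  0.02232013,  1.55645311, -0.01149114,
        1.10929361, -0.08314162]), 'qvel': array([ 2.05361358e-04,  1.00114631e-03, -7.67160095e-07, -4.23736227e-04,
        8.20542617e-04, -3.07548134e-04, -5.18237774e-05]), 'tau': array([ 1.19599019e-03, -5.96461558e+01,  1.60876472e+00, -2.81191528e+01,
        1.25004954e-02,  9.79997450e-03, -1.42532480e-05]), 'tcp_pos': array([0.23555701, 0.6319676 , 0.24900128]), 'orientation': array([ 2.57940815e+00,  1.79133684e+00, -2.26930868e-03]), 'contact_force': array([-0.26229394, -0.09112834, -0.10776506]), 'moment': array([-0.00678606, -0.01678889,  0.0424681 ]), 'grip_width': 0.08569306951136174}
top 477.47138742050095 319.7324198660873 199.4554289981772 [ 0.333 -0.057  1.364] [[-0.007, -1.0, -0.021], [-0.989, 0.01, -0.147], [0.147, 0.02, -0.989]]
scene 434.6862800404861 324.53932786901544 195.21976276908185 [-0.248 -0.457  0.647] [[0.486, -0.874, 0.024], [-0.473, -0.286, -0.833], [0.735, 0.393, -0.553]]
```

View pics/top0.png

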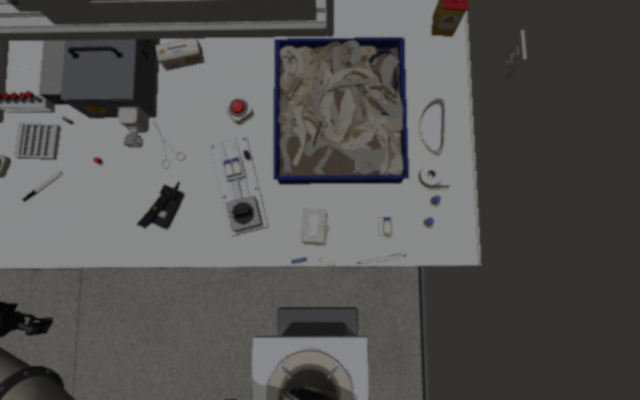

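View pics/scene0.png

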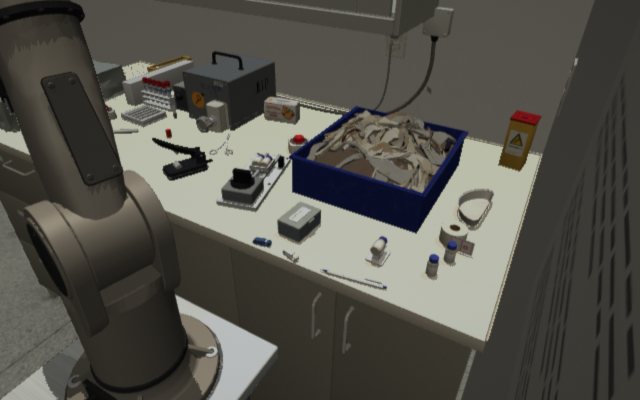

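The top view shows the knob at about (243,211), the cradle at (233,168), and the V-rest at (387,226). The arm is clear of all three. Next I'll enlarge these areas.

Run:
```python
from h import *
for n,c1,c2 in (('top',(205,130,275,240),(355,190,425,260)),('scene',(210,135,300,215),(350,220,410,275))):
    im=np.load(n+'.npz')['img']; out=np.zeros((600,800,3),np.uint8)
    for c,x0,w in((c1,0,400),(c2,400,400)):
        s=min(w/(c[2]-c[0]),600/(c[3]-c[1])); s=int(s*2)/2
        p=cv2.convertScaleAbs(cv2.resize(im[c[1]:c[3],c[0]:c[2]],None,fx=s,fy=s,interpolation=cv2.INTER_CUBIC),alpha=1.2)
        out[:p.shape[0],x0:x0+p.shape[1]]=p; print(n,c,s)
    save(out,n+'_c.png')
```

```text
top (205, 130, 275, 240) 5.0
top (355, 190, 425, 260) 5.5
scene (210, 135, 300, 215) 4.0
scene (350, 220, 410, 275) 6.5
```

View pics/top_c.png

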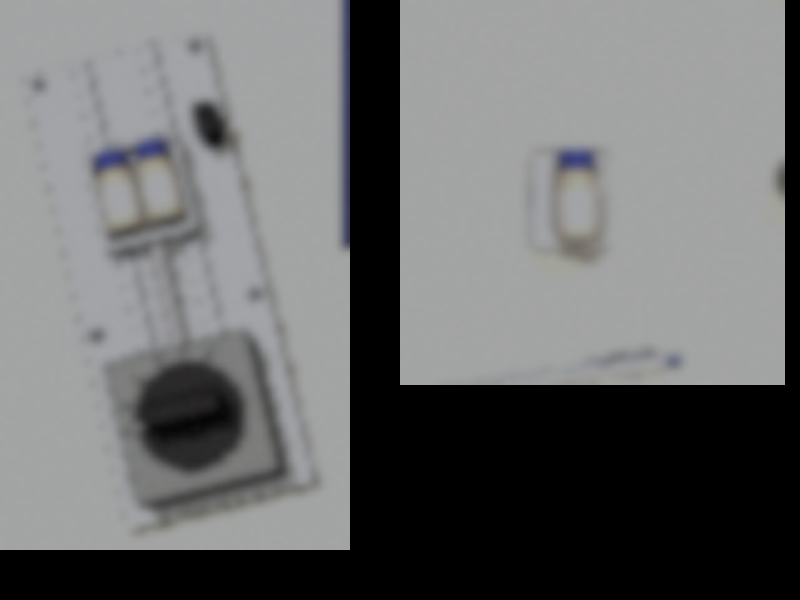

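View pics/scene_c.png

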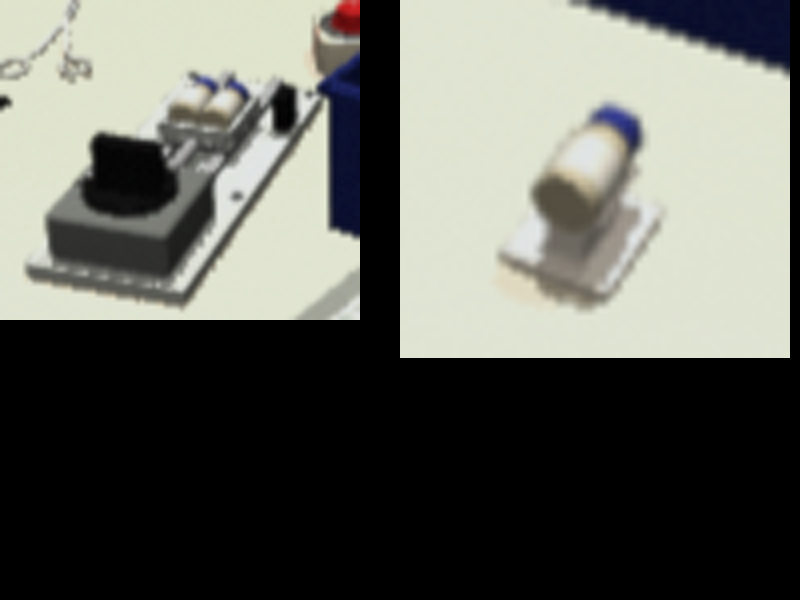

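The crops show the stage outline, the bar at home, vials A and B seated in the cradle, and the spare in its rest with its cap pointing away. Next I fit the poses to these pixels.

```bash
cat > fit.py <<'E'
from h import *
from scipy.optimize import least_squares
T=dict(np.load('top.npz'));S=dict(np.load('scene.npz'))
ct=lambda x,y:((x+.5)/5-.5+205,(y+.5)/5-.5+130)
cr=lambda x,y:((x-400+.5)/5.5-.5+355,(y+.5)/5.5-.5+190)
cs=lambda x,y:((x+.5)/4-.5+210,(y+.5)/4-.5+135)
csr=lambda x,y:((x-400+.5)/6.5-.5+350,(y+.5)/6.5-.5+220)
P=[((-55,126,12),T,ct(25,78)),((55,126,12),T,ct(213,38)),((55,-150,12),T,ct(318,485)),((-55,-150,12),T,ct(135,533)),
((-42,-58,46),T,ct(105,367)),((42,-58,46),T,ct(250,331)),((0,-100,53),T,ct(190,415)),((46,65,43),T,ct(205,113)),
((-55,-150,12),S,cs(28,266)),((55,-150,12),S,cs(184,293)),((-42,-142,46),S,cs(48,214)),((42,-142,46),S,cs(167,233)),((-23,-107,85),S,cs(94,137)),((23,-107,85),S,cs(162,141))]
def W(p,q): c,s=np.cos(p[2]),np.sin(p[2]); x,y,z=np.array(q)/1000; return np.array([p[0]+c*x-s*y,p[1]+s*x+c*y,z])
res=lambda p:np.concatenate([w2px(f,W(p,q))-np.array(u) for q,f,u in P])
if __name__=='__main__':
    r=least_squares(res,[.55,.2,-1.3],loss='soft_l1'); p=r.x; print('stage',p,np.degrees(p[2])); print(res(p).reshape(-1,2).round(1).tolist())
    np.save('stage.npy',p)
    for n,q in(('knobgrip',(0,-100,76)),('cradle',(0,35,26)),('a',(-11.75,35,37.5)),('b',(11.75,35,37.5))): print(n,W(p,q).round(4))
    for n,a,b in(('a',(110,152),(121,236)),('b',(152,140),(167,223))):
        A=px2w(T,*ct(*a),.0375);B=px2w(T,*ct(*b),.0375);d=A-B;print(n,'cap',A.round(4),'bot',B.round(4),'len',np.hypot(*d[:2]),'ang',np.degrees(np.arctan2(d[1],d[0])))
    for nm,C in(('top',(cr(576,150),cr(578,246))),):
        A=px2w(T,*C[0],.034);B=px2w(T,*C[1],.034);d=A-B;print(nm,A.round(4),B.round(4),'mid',((A+B)/2).round(4),np.hypot(*d[:2]),np.degrees(np.arctan2(d[1],d[0])))
    # scene: bottom face centre and cap visible centre
    print('scene bottom',px2w(S,*csr(567,203),.034).round(4),'cap centre(end)',px2w(S,*csr(618,127),.034).round(4))
    print('foot corners top z6',[px2w(T,*cr(*c),.006).round(4)[:2].tolist() for c in((527,150),(605,150),(530,250),(603,250))])
    print('foot corners scene z6',[px2w(S,*csr(*c),.006).round(4)[:2].tolist() for c in((500,250),(605,297),(662,208))])
E
python3 fit.py
```

```text
stage [ 0.5900356   0.20569525 -1.31976545] -75.61698999994763
[[0.2, -0.2], [-1.0, -1.7], [0.5, -0.3], [-0.4, 0.0], [0.2, -0.6], [0.2, -1.1], [0.7, 0.1], [0.6, 1.1], [-0.5, -0.9], [0.6, -0.5], [-0.9, 0.2], [0.3, 0.7], [-1.0, 0.6], [-1.1, 2.3]]
knobgrip [0.4932 0.1809 0.076 ]
cradle [0.6239 0.2144 0.026 ]
a [0.621  0.2258 0.0375]
b [0.6269 0.203  0.0375]
a cap [0.6469 0.2342 0.0375] bot [0.598  0.2269 0.0375] len 0.049482810889691496 ang 8.552191769548932
b cap [0.6537 0.2103 0.0375] bot [0.6053 0.2008 0.0375] len 0.049356567511619924 ang 11.101908205889734
top [ 0.48   -0.2175  0.034 ] [ 0.4312 -0.2172  0.034 ] mid [ 0.4556 -0.2173  0.034 ] 0.04876127181753276 -0.36966749238340196
scene bottom [ 0.4342 -0.2193  0.034 ] cap centre(end) [ 0.4797 -0.2186  0.034 ]
foot corners top z6 [[0.4833, -0.1955], [0.4829, -0.2358], [0.4314, -0.1958], [0.4311, -0.2333]]
foot corners scene z6 [[0.4316, -0.1986], [0.4282, -0.2384], [0.4798, -0.2379]]
```

send_rows(motion=[{"dp": [0.034,-0.043,0],"rot": [0,0,0.06],"grip": 0.06},{"dp": [0.034,-0.043,0],"rot": [0,0,0.06],"grip": 0.06},{"dp": [0.034,-0.043,0],"rot": [0,0,0.06],"grip": 0.06},{"dp": [0.034,-0.043,0],"rot": [0,0,0.06],"grip": 0.06},{"dp": [0.034,-0.043,0],"rot": [0,0,0.06],"grip": 0.06},{"dp": [0.034,-0.043,0],"rot": [0,0,0.06],"grip": 0.06},{"dp": [0.034,-0.043,0],"rot": [0,0,0],"grip": 0.06},{"dp": [0.034,-0.043,0],"rot": [0,0,0],"grip": 0.06},{"dp": [0.034,-0.043,0],"rot": [0,0,0],"grip": 0.06},{"dp": [0.02,-0.05,0],"rot": [0,0,0],"grip": 0.06},{"dp": [0,-0.055,0],"rot": [0,0,0],"grip": 0.06},{"dp": [-0.01,-0.055,0],"rot": [0,0,0],"grip": 0.06},{"dp": [-0.013,-0.055,0],"rot": [0,0,0],"grip": 0.06},{"dp": [-0.013,-0.055,0],"rot": [0,0,0],"grip": 0.06},{"dp": [-0.013,-0.055,0],"rot": [0,0,0],"grip": 0.06},{"dp": [-0.013,-0.055,0],"rot": [0,0,0],"grip": 0.06}], grip_force=25)

```text
clock: 2.1
tcp_pos: [0.5001, -0.1579, 0.2431]
orientation: [2.192, 2.25, -0.013]
contact_force: [0.7, -0.6, -0.1]
grip_width: 0.0604
```

send_rows(motion=[{"dp": [-0.016,-0.02,-0.03],"rot": [0,0,-0.01],"grip": 0.05},{"dp": [-0.016,-0.02,-0.03],"rot": [0,0,-0.01],"grip": 0.05},{"dp": [-0.014,-0.02,-0.04],"rot": [0,0,-0.006],"grip": 0.05},{"dp": [0,0,-0.03],"rot": [0,0,0],"grip": 0.05},{"dp": [0,0,0],"rot": [0,0,0],"grip": 0.05}])

```text
clock: 2.72
tcp_pos: [0.4495, -0.2256, 0.1102]
orientation: [2.233, 2.207, -0.015]
contact_force: [0.4, 0.1, 0.1]
grip_width: 0.0499
```

Run:
```python
from h import *
from scipy.spatial.transform import Rotation as Ro
o=get_obs(); print(o['tcp_pos'].round(4),o['joints'].round(2)); print(Ro.from_rotvec(o['orientation']).as_matrix().round(3).T)
f=grab('scene','a1.png',(320,130,440,290),3.5)
g=grab('top')
for z in(0,):
    print(w2px(f,o['tcp_pos']+[0,0,-.019]), w2px(f,[.456,-.218,.034]))
```

```text
[ 0.4495 -0.2256  0.1102] [ 0.1   0.4   0.29  2.1  -0.17  0.67  2.06]
[[ 0.012  1.    -0.008]
 [ 1.    -0.012 -0.005]
 [-0.005 -0.008 -1.   ]]
[383.34205441 226.89028075] [378.68273596 244.95484454]
```

View pics/a1.png

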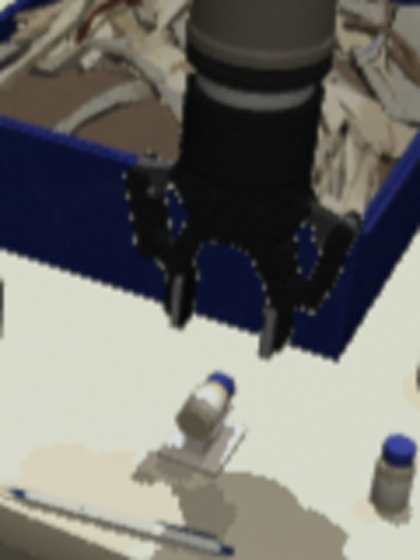

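send_rows(motion=[{"dp": [0.004,0.0075,-0.02],"rot": [0.008,-0.005,0.01],"grip": 0.05},{"dp": [0,0,0],"rot": [0,0,0],"grip": 0.05}])

```text
clock: 3.08
tcp_pos: [0.458, -0.2187, 0.095]
orientation: [2.215, 2.216, 0.007]
contact_force: [-0.5, -0.1, -0.1]
grip_width: 0.0497
```

The fingertips straddle the vial line: their midpoint at (384,227) matches the projected TCP. Next I descend and grip.

send_rows(motion=[{"dp": [-0.002,0.0005,-0.02],"rot": [0,0,0],"grip": 0.05},{"dp": [-0.002,0,-0.017],"rot": [0,0,0],"grip": 0.05},{"dp": [0,0,-0.008],"rot": [0,0,0],"grip": 0.05},{"dp": [0,0,0],"rot": [0,0,0],"grip": 0.05}])

```text
clock: 3.58
tcp_pos: [0.4589, -0.2198, 0.0553]
orientation: [2.207, 2.21, 0.015]
contact_force: [0.3, 0.2, 0.0]
grip_width: 0.0504
```

send_rows(motion=[{"dp": [-0.004,0.001,-0.007],"rot": [0,0,0],"grip": 0.05},{"dp": [0,0,0],"rot": [0,0,0],"grip": 0.05}])

```text
clock: 3.82
tcp_pos: [0.4556, -0.219, 0.0492]
orientation: [2.206, 2.209, 0.016]
contact_force: [0.5, -0.7, 0.1]
grip_width: 0.0501
```

Run:
```python
from h import *
from scipy.spatial.transform import Rotation as Ro
for i in range(3):
    f=grab('scene'); o=get_obs(); print(o['tcp_pos'].round(4),o['joints'].round(3),Ro.from_rotvec(o['orientation']).as_matrix().round(3).T[[0,2]].tolist())
```

```text
[ 0.4562 -0.2192  0.0495] [ 0.139  0.502  0.23   2.131 -0.229  0.507  2.112] [[-0.001, 1.0, -0.007], [0.023, -0.007, -1.0]]
[ 0.4563 -0.2192  0.0496] [ 0.139  0.502  0.23   2.131 -0.229  0.507  2.112] [[-0.001, 1.0, -0.007], [0.023, -0.007, -1.0]]
[ 0.4564 -0.2193  0.0496] [ 0.139  0.502  0.23   2.131 -0.229  0.507  2.112] [[-0.001, 1.0, -0.007], [0.023, -0.007, -1.0]]
```

send_rows(motion=[{"dp": [-0.001,0.0005,-0.0015],"rot": [0.007,0.021,0],"grip": 0.05},{"dp": [0,0,0],"rot": [0,0,0],"grip": 0.05},{"dp": [0,0,0],"rot": [0,0,0],"grip": 0.015},{"dp": [0,0,0],"rot": [0,0,0],"grip": 0.015},{"dp": [0,0,0],"rot": [0,0,0],"grip": 0.015},{"dp": [0,0,0],"rot": [0,0,0],"grip": 0.015}])

```text
clock: 4.72
tcp_pos: [0.4557, -0.2177, 0.0484]
orientation: [-2.218, -2.223, -0.002]
contact_force: [0.2, 0.6, -1.1]
grip_width: 0.0217
```

Run:
```python
from h import *
from scipy.spatial.transform import Rotation as Ro
f=grab('scene','a2.png',(340,190,420,280),6); o=get_obs(); print(o['tcp_pos'].round(4),o['grip_width'],o['contact_force'].round(1),Ro.from_rotvec(o['orientation']).as_matrix().round(3).T[[0,2]].tolist())
```

```text
[ 0.4557 -0.2177  0.0484] 0.021547702164839203 [0.3 0.8 0.9] [[-0.002, 1.0, 0.002], [0.0, 0.002, -1.0]]
```

View pics/a2.png

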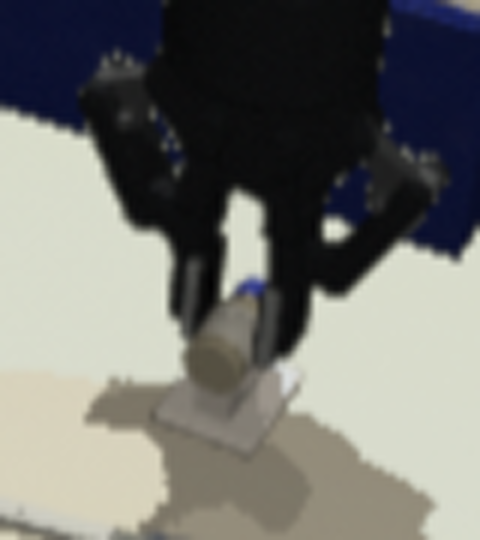

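The fingers grip the vial on both sides at mid-length, with the bottom face at crop (217,362). Next I lift and check the hold.

send_rows(motion=[{"dp": [0,0,0.01],"rot": [0,0,0],"grip": 0.01},{"dp": [0,0,0.02],"rot": [0,0,0],"grip": 0.01},{"dp": [0,0,0.03],"rot": [0,0,0],"grip": 0.01},{"dp": [0,0,0.03],"rot": [0,0,0],"grip": 0.01},{"dp": [0,0,0.02],"rot": [0,0,0],"grip": 0.01},{"dp": [0,0,0],"rot": [0,0,0],"grip": 0.01}], grip_force=30)

```text
clock: 5.52
tcp_pos: [0.4548, -0.2186, 0.164]
orientation: [-2.221, -2.222, -0.002]
contact_force: [0.6, 0.9, 0.2]
grip_width: 0.0216
```

Run:
```python
from h import *
from scipy.spatial.transform import Rotation as Ro
f=grab('scene','a3.png',(330,120,430,220),5); o=get_obs(); print(o['tcp_pos'].round(4),o['grip_width'],o['contact_force'].round(1),Ro.from_rotvec(o['orientation']).as_matrix().round(3).T[[0,2]].tolist())
t=o['tcp_pos']
for q in ([0,0,-.014],[-.023,0,-.014],[.023,0,-.014],[0,-.011,-.019]): print(q,(w2px(f,t+q)-[330,120])*5)
```

```text
[ 0.4543 -0.2183  0.1631] 0.021652051262106464 [-0.2  0.4 -0.7] [[-0.001, 1.0, 0.001], [-0.001, 0.001, -1.0]]
[0, 0, -0.014] [268.85081514 409.84181768]
[-0.023, 0, -0.014] [246.65423132 437.74030678]
[0.023, 0, -0.014] [290.21556492 382.9888459 ]
[0, -0.011, -0.019] [292.7150454  427.89204175]
```

View pics/a3.png

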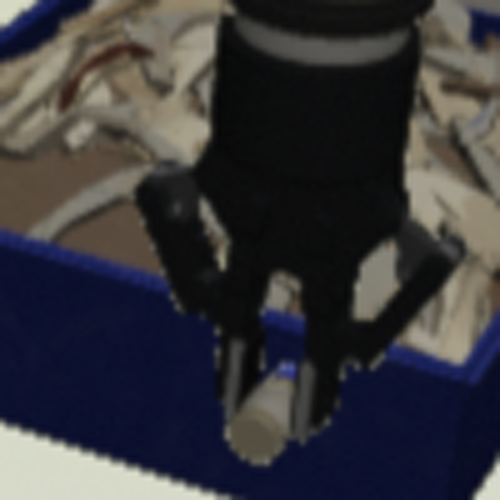

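Run:
```python
from h import *
f=dict(np.load('scene.npz'))
print('a3',px2w(f,381.6,208,.1487)-[.4543,-.2183,.1487])
print('a2',px2w(f,340+217/6,190+362/6,.034)-[.4557,-.2177,.034])
print('a3 tips',px2w(f,330+235/5,120+412/5,.145)-[.4543,-.2183,.1631],px2w(f,330+303/5,120+437/5,.145)-[.4543,-.2183,.1631])
g=grab('top')
t=np.array([.4543,-.2183,.1631]);print(w2px(g,t))
u,v=w2px(g,t).astype(int)
im=g['img'][v-28:v+28,u-35:u+35]; cv2.imwrite('pics/t3.png',cv2.resize(cv2.convertScaleAbs(im,alpha=1.8),None,fx=8,fy=8,interpolation=cv2.INTER_CUBIC)[:,:,::-1]); print(u-35,v-28)
```

```text
a3 [-2.15895244e-02 -4.37926312e-03 -5.55111512e-17]
a2 [-1.90372387e-02 -2.69475021e-03  2.77555756e-17]
a3 tips [-0.00291729  0.01327157 -0.0181    ] [-0.00515436 -0.01747241 -0.0181    ]
[393.22941076 221.32815151]
358 193
```

View pics/t3.png

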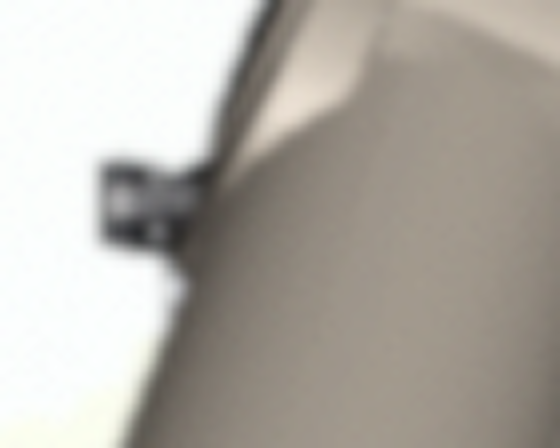

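The scene view shows the vial held level. The top view is blocked by the arm. Next I check the cradle position separately in each camera.

Run:
```python
import fit; from fit import *
# use original frames: refit uses stored pixel lists; calibrations are fixed
A=P[:]
for nm,sub in(('top',A[:8]),('scene',A[8:])):
    fit.P=sub; P=sub
    r=least_squares(fit.res,[.55,.2,-1.3],loss='soft_l1'); print(nm,r.x.round(4),np.degrees(r.x[2]).round(2),'cradle',W(r.x,(0,35,26)).round(4),'knob',W(r.x,(0,-100,76)).round(4),np.abs(r.fun).max())
print('gap top', px2w(T,*ct(137,190),.04), 'skirt', px2w(T,*ct(190,415),.053))
S0=cv2.imread('pics/scene0.png')[:,:,::-1]; T0=cv2.imread('pics/top0.png')[:,:,::-1]
c=cv2.resize(S0[145:180,240:290],None,fx=12,fy=12,interpolation=cv2.INTER_CUBIC)
d=cv2.resize(T0[152:185,220:252],None,fx=10,fy=10,interpolation=cv2.INTER_CUBIC)
out=np.zeros((600,800,3),np.uint8); c=c[:, :]; out[:c.shape[0],:c.shape[1]]=c
d=cv2.resize(T0[155:180,220:248],None,fx=7,fy=7,interpolation=cv2.INTER_CUBIC); out[:d.shape[0],602:602+d.shape[1]]=d
save(out,'c4.png')
```

```text
top [ 0.5892  0.2061 -1.3237] -75.84 cradle [0.6231 0.2146 0.026 ] knob [0.4922 0.1816 0.076 ] 1.4775892671524389
scene [ 0.5925  0.202  -1.3483] -77.25 cradle [0.6266 0.2097 0.026 ] knob [0.495  0.1799 0.076 ] 2.18326521587241
gap top [0.62404883 0.21775101 0.04      ] skirt [0.49334421 0.18290747 0.053     ]
```

View pics/c4.png

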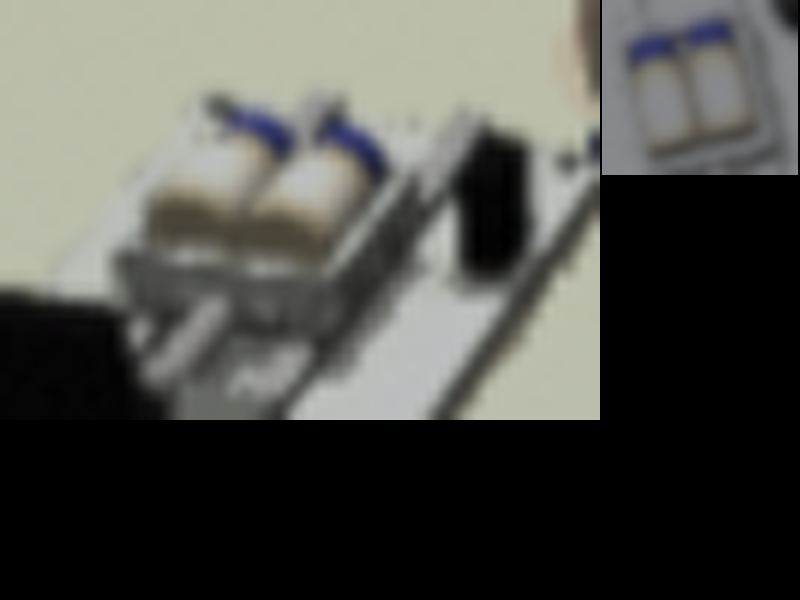

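Run:
```python
from fit import *
b=px2w(S,239.5/12-.46+240,227.5/12-.46+145,.0375); print('scene bottom contact',b)
ends=[px2w(T,(x-602+.5)/7-.5+220,(y+.5)/7-.5+155,.0375) for x,y in((679,40),(693,148))]; print('top gap',ends,np.degrees(np.arctan2(*(ends[0]-ends[1])[[1,0]])))
e=np.radians(14.3);d=np.array([np.cos(e),np.sin(e),0]);print('scene gap centre',b+.023*d,'top',(ends[0]+ends[1])/2)
```

```text
scene bottom contact [0.6085543  0.21294668 0.0375    ]
top gap [array([0.64597368, 0.22280301, 0.0375    ]), array([0.60103326, 0.21615853, 0.0375    ])] 8.410298553088214
scene gap centre [0.63084166 0.21862765 0.0375    ] top [0.62350347 0.21948077 0.0375    ]
```

send_rows(motion=[{"dp": [0.004,0.02,0.008],"rot": [0,0,0],"grip": 0.01},{"dp": [0.004,0.04,0.008],"rot": [0,0,0.02],"grip": 0.01},{"dp": [0.004,0.045,0],"rot": [0,0,0.03],"grip": 0.01},{"dp": [0.004,0.045,0],"rot": [0,0,0.03],"grip": 0.01},{"dp": [0.004,0.045,0],"rot": [0,0,0.03],"grip": 0.01},{"dp": [0.004,0.045,0],"rot": [0,0,0.03],"grip": 0.01},{"dp": [0.005,0.045,0],"rot": [0,0,0.03],"grip": 0.01},{"dp": [0.01,0.045,0],"rot": [0,0,0.03],"grip": 0.01},{"dp": [0.02,0.045,0],"rot": [0,0,0.03],"grip": 0.01},{"dp": [0.025,0.03,0],"rot": [0,0,0.01],"grip": 0.01},{"dp": [0.025,0.015,0],"rot": [0,0,0],"grip": 0.01},{"dp": [0.02,0.005,0],"rot": [0,0,0],"grip": 0.01},{"dp": [0,0,0],"rot": [0,0,0],"grip": 0.01}])

```text
clock: 7.25
tcp_pos: [0.5742, 0.2199, 0.1614]
orientation: [-1.918, -2.464, 0.038]
contact_force: [-0.1, 0.8, -0.4]
grip_width: 0.0222
```

```bash
cat > st.py <<'E'
from h import *
from scipy.spatial.transform import Rotation as Ro
def st():
    o=get_obs(); M=Ro.from_rotvec(o['orientation']).as_matrix()
    print(round(o['clock'],2),'tcp',o['tcp_pos'].round(4),'w',o['grip_width'].__round__(4),'F',o['contact_force'].round(1),'M',o['moment'].round(2),'xang',np.degrees(np.arctan2(M[1,0],M[0,0])).round(2),'z',M[:,2].round(3)); return o
E
python3 -c "
from st import *
st()"
```

```text
7.25 tcp [0.5742 0.2199 0.1614] w 0.0222 F [-0.1  0.8 -0.4] M [-0.05  0.01  0.02] xang 104.2 z [-0.03  -0.008 -1.   ]
```

send_rows(motion=[{"dp": [0.02,-0.001,-0.01],"rot": [0.003,-0.01,0],"grip": 0.01},{"dp": [0.02,-0.001,-0.02],"rot": [0.003,-0.01,0],"grip": 0.01},{"dp": [0.01,0,-0.02],"rot": [0.002,-0.01,0],"grip": 0.01},{"dp": [0,0,0],"rot": [0,0,0],"grip": 0.01},{"dp": [0,0,0],"rot": [0,0,0],"grip": 0.01}])

```text
clock: 7.88
tcp_pos: [0.6193, 0.2153, 0.1059]
orientation: [-1.927, -2.474, 0.012]
contact_force: [-0.6, 0.2, 0.3]
grip_width: 0.0216
```

```bash
python3 -c "
from st import *
st()"
```

```text
7.88 tcp [0.6193 0.2153 0.1059] w 0.0216 F [-0.6  0.2  0.3] M [-0.01 -0.03 -0.  ] xang 104.16 z [-0.009 -0.003 -1.   ]
```

send_rows(motion=[{"dp": [0.006,0.003,-0.012],"rot": [0.003,-0.009,0],"grip": 0.01},{"dp": [0,0,0],"rot": [0,0,0],"grip": 0.01},{"dp": [0,0,0],"rot": [0,0,0],"grip": 0.01}])

```text
clock: 8.25
tcp_pos: [0.6254, 0.219, 0.0946]
orientation: [1.93, 2.479, 0.003]
contact_force: [-0.4, -0.4, 0.2]
grip_width: 0.0217
```

Run:
```python
from st import *
o=st(); f=grab('scene','b1.png',(225,115,300,185),8)
print([(w2px(f,o['tcp_pos']+q)-[225,115]+.46)*8 for q in ([0,0,-.0144],[-.0223,-.0056,-.0144])])
```

```text
8.25 tcp [0.6254 0.219  0.0946] w 0.0217 F [-0.4 -0.4  0.2] M [-0.01  0.02 -0.03] xang 104.19 z [ 0.002  0.001 -1.   ]
[array([286.93191087, 260.95867087]), array([261.82506014, 290.16874   ])]
```

View pics/b1.png

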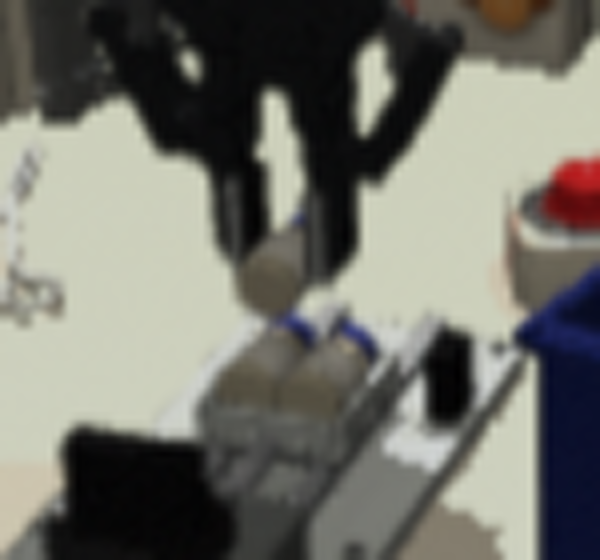

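The spare hangs above the lower pair: its bottom face is at crop (271,285), and the lower vials' contact point is at about (279,392). Next I compute the offset between the two.

Run:
```python
from h import *
f=dict(np.load('scene.npz'))
h=px2w(f,271/8-.46+225,285/8-.46+115,.0802); c=px2w(f,259.46,163.46,.0375)
e=np.radians(14.2);d=c-h;print(h,c,'axial',d@[np.cos(e),np.sin(e),0],'lat(left+)',d@[-np.sin(e),np.cos(e),0])
```

```text
[0.60776846 0.21300369 0.0802    ] [0.60867635 0.21316899 0.0375    ] axial 0.0009206982918725783 lat(left+) -6.246499223485178e-05
```

The offset is under 1 mm in both axes, so I descend.

send_rows(motion=[{"dp": [0.0005,0,-0.008],"rot": [0,0,0],"grip": 0.01},{"dp": [0,0,-0.006],"rot": [0,0,0],"grip": 0.01},{"dp": [0,0,-0.003],"rot": [0,0,0],"grip": 0.01},{"dp": [0,0,0],"rot": [0,0,0],"grip": 0.01},{"dp": [0,0,0],"rot": [0,0,0],"grip": 0.01}])

```text
clock: 8.93
tcp_pos: [0.6257, 0.219, 0.0764]
orientation: [1.93, 2.479, 0.003]
contact_force: [0.4, 1.0, -0.5]
grip_width: 0.0212
```

```bash
python3 -c "
from st import *
st()"
```

```text
8.93 tcp [0.6257 0.219  0.0764] w 0.0212 F [ 0.4  1.  -0.5] M [ 0.06 -0.02  0.02] xang 104.2 z [ 0.001  0.001 -1.   ]
```

send_rows(motion=[{"dp": [0,0,-0.0025],"rot": [0,0,0],"grip": 0.01},{"dp": [0,0,0],"rot": [0,0,0],"grip": 0.01}])

```text
clock: 9.18
tcp_pos: [0.6259, 0.2191, 0.074]
orientation: [1.93, 2.479, 0.004]
contact_force: [0.1, 0.4, -1.1]
grip_width: 0.0216
```

send_rows(motion=[{"dp": [0,0,-0.0015],"rot": [0,0,0],"grip": 0.01},{"dp": [0,0,0],"rot": [0,0,0],"grip": 0.01}])

```text
clock: 9.43
tcp_pos: [0.6262, 0.219, 0.0728]
orientation: [1.93, 2.478, 0.005]
contact_force: [0.7, 0.4, 0.1]
grip_width: 0.0217
```

send_rows(motion=[{"dp": [0,0,-0.0012],"rot": [0,0,0],"grip": 0.01},{"dp": [0,0,0],"rot": [0,0,0],"grip": 0.01}])

```text
clock: 9.68
tcp_pos: [0.6266, 0.2184, 0.0726]
orientation: [1.93, 2.477, 0.005]
contact_force: [-0.0, -0.9, -0.3]
grip_width: 0.0214
```

send_rows(motion=[{"dp": [0,0,-0.001],"rot": [0,0,0],"grip": 0.01},{"dp": [0,0,0],"rot": [0,0,0],"grip": 0.01}])

```text
clock: 9.93
tcp_pos: [0.6269, 0.2179, 0.0724]
orientation: [1.93, 2.476, 0.005]
contact_force: [-1.2, -1.5, 1.8]
grip_width: 0.0217
```

Contact is felt: z stopped dropping and the force is light. Release.

send_rows(motion=[{"dp": [0,0,0],"rot": [0,0,0],"grip": 0.024},{"dp": [0,0,0],"rot": [0,0,0],"grip": 0.028},{"dp": [0,0,0],"rot": [0,0,0],"grip": 0.034},{"dp": [0,0,0],"rot": [0,0,0],"grip": 0.04},{"dp": [0,0,0],"rot": [0,0,0],"grip": 0.04}])

```text
clock: 10.55
tcp_pos: [0.6265, 0.2187, 0.0715]
orientation: [1.929, 2.478, 0.005]
contact_force: [0.4, -0.5, -0.0]
grip_width: 0.0402
```

Run:
```python
from st import *
o=st(); f=grab('scene','b2.png',(225,115,300,185),8)
```

```text
10.55 tcp [0.6265 0.2187 0.0715] w 0.0402 F [ 0.4 -0.5 -0. ] M [-0.05 -0.02 -0.03] xang 104.18 z [ 0.003  0.001 -1.   ]
```

View pics/b2.png

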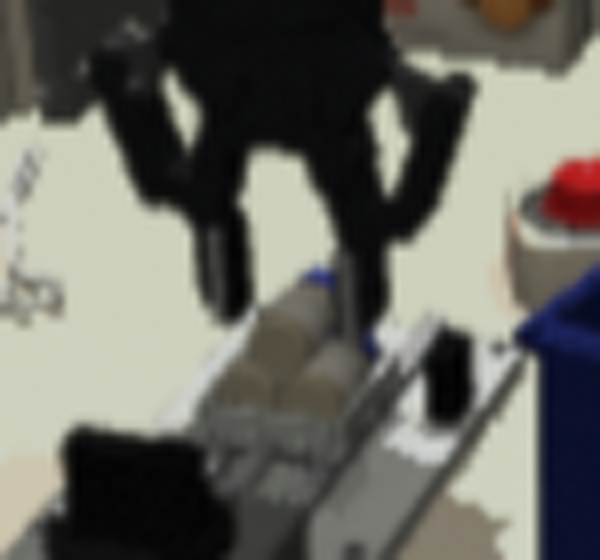

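The spare is saddled between the two vials, and the fingers are clear. Next I retreat straight up, then go above the knob.

send_rows(motion=[{"dp": [0,0,0.012],"rot": [0,0,0],"grip": 0.04},{"dp": [0,0,0.02],"rot": [0,0,0],"grip": 0.04},{"dp": [0,0,0.03],"rot": [0,0,0],"grip": 0.04},{"dp": [0,0,0.04],"rot": [0,0,0],"grip": 0.04},{"dp": [-0.015,-0.004,0.01],"rot": [0,0,-0.12],"grip": 0.05},{"dp": [-0.015,-0.004,0],"rot": [0,0,-0.15],"grip": 0.05},{"dp": [-0.015,-0.004,0],"rot": [0,0,-0.15],"grip": 0.05},{"dp": [-0.015,-0.004,0],"rot": [0,0,-0.15],"grip": 0.05},{"dp": [-0.015,-0.004,0],"rot": [0,0,-0.15],"grip": 0.05},{"dp": [-0.015,-0.004,0],"rot": [0,0,-0.15],"grip": 0.05},{"dp": [-0.015,-0.004,0],"rot": [0,0,-0.15],"grip": 0.05},{"dp": [-0.015,-0.004,0],"rot": [0,0,-0.15],"grip": 0.05},{"dp": [-0.01,-0.003,0],"rot": [0,0,-0.15],"grip": 0.05},{"dp": [0,0,0],"rot": [0,0,-0.12],"grip": 0.05},{"dp": [0,0,0],"rot": [0,0,0],"grip": 0.05}])

```text
clock: 12.48
tcp_pos: [0.4971, 0.1847, 0.2113]
orientation: [3.092, 0.516, 0.038]
contact_force: [0.1, -0.6, 0.4]
grip_width: 0.0498
```

```bash
python3 -c "
from st import *
print(st()['joints'].round(2))"
```

```text
12.47 tcp [0.4971 0.1847 0.2113] w 0.0498 F [ 0.1 -0.6  0.4] M [-0.01 -0.    0.04] xang 18.94 z [ 0.025 -0.002 -1.   ]
[-0.85  0.29  0.45  1.98 -0.14  0.88 -0.  ]
```

send_rows(motion=[{"dp": [-0.002,-0.001,-0.03],"rot": [0.002,0.012,-0.04],"grip": 0.05},{"dp": [-0.002,0,-0.04],"rot": [0,0.012,-0.04],"grip": 0.05},{"dp": [0,0,-0.02],"rot": [0,0,0],"grip": 0.05},{"dp": [0,0,0],"rot": [0,0,0],"grip": 0.05}])

```text
clock: 12.98
tcp_pos: [0.4954, 0.1854, 0.1234]
orientation: [-3.111, -0.406, -0.011]
contact_force: [0.4, -0.5, 0.4]
grip_width: 0.05
```

```bash
python3 -c "
from st import *
st()"
```

```text
12.97 tcp [0.4954 0.1854 0.1234] w 0.05 F [ 0.4 -0.5  0.4] M [-0.08 -0.02 -0.03] xang 14.86 z [ 0.006  0.005 -1.   ]
```

send_rows(motion=[{"dp": [-0.002,-0.002,-0.02],"rot": [-0.005,0.006,-0.01],"grip": 0.05},{"dp": [0,0,-0.015],"rot": [0,0,0],"grip": 0.05},{"dp": [0,0,-0.005],"rot": [0,0,0],"grip": 0.05},{"dp": [0,0,0],"rot": [0,0,0],"grip": 0.05}])

```text
clock: 13.48
tcp_pos: [0.4948, 0.184, 0.0833]
orientation: [-3.116, -0.393, -0.005]
contact_force: [-0.4, -0.3, -0.2]
grip_width: 0.0499
```

```bash
python3 -c "
from st import *
st()"
```

```text
13.47 tcp [0.4948 0.184  0.0833] w 0.0499 F [-0.4 -0.3 -0.2] M [ 0.01 -0.    0.01] xang 14.39 z [ 0.003  0.002 -1.   ]
```

send_rows(motion=[{"dp": [-0.001,-0.0005,-0.006],"rot": [0,0,0],"grip": 0.05},{"dp": [0,0,0],"rot": [0,0,0],"grip": 0.03},{"dp": [0,0,0],"rot": [0,0,0],"grip": 0.022},{"dp": [0,0,0],"rot": [0,0,0],"grip": 0.018},{"dp": [0,0,0],"rot": [0,0,0],"grip": 0.016}], grip_force=20)

```text
clock: 14.1
tcp_pos: [0.4934, 0.1835, 0.0776]
orientation: [-3.115, -0.394, -0.004]
contact_force: [-2.4, 0.1, 0.5]
grip_width: 0.0159
```

```bash
python3 -c "
from st import *
st()"
```

```text
14.1 tcp [0.4934 0.1835 0.0776] w 0.0159 F [-2.4  0.1  0.5] M [-0.14  0.55  0.01] xang 14.41 z [ 0.003  0.002 -1.   ]
```

send_rows(motion=[{"dp": [-0.001,-0.0003,0],"rot": [0,0,0],"grip": 0.016},{"dp": [0,0,0],"rot": [0,0,0],"grip": 0.01},{"dp": [0,0,0],"rot": [0,0,0],"grip": 0.01},{"dp": [0,0,0],"rot": [0,0,0],"grip": 0.01}])

```text
clock: 14.6
tcp_pos: [0.4924, 0.1833, 0.0778]
orientation: [-3.115, -0.393, -0.005]
contact_force: [-1.6, -0.5, 0.8]
grip_width: 0.0136
```

```bash
python3 -c "
from st import *
st()"
```

```text
14.6 tcp [0.4924 0.1833 0.0778] w 0.0136 F [-1.6 -0.5  0.8] M [-0.15  0.32 -0.03] xang 14.39 z [ 0.003  0.002 -1.   ]
```

send_rows(motion=[{"dp": [0,0,0],"rot": [0,0,0],"grip": 0.005},{"dp": [0,0,0],"rot": [0,0,0],"grip": 0.005},{"dp": [0,0,0],"rot": [0,0,-0.05],"grip": 0.005},{"dp": [0,0,0],"rot": [0,0,-0.05],"grip": 0.005}], grip_force=80)

```text
clock: 15.1
tcp_pos: [0.4925, 0.1833, 0.078]
orientation: [-3.131, -0.237, -0.005]
contact_force: [-2.3, -0.3, 2.9]
grip_width: 0.0128
```

```bash
python3 -c "
from st import *
st()"
```

```text
15.1 tcp [0.4925 0.1833 0.078 ] w 0.0128 F [-2.3 -0.3  2.9] M [-0.2   0.44  0.25] xang 8.64 z [ 0.003  0.002 -1.   ]
```

send_rows(motion=[{"dp": [0,0,0],"rot": [0,0,-0.05],"grip": 0.005},{"dp": [0,0,0],"rot": [0,0,-0.05],"grip": 0.005},{"dp": [0,0,0],"rot": [0,0,-0.05],"grip": 0.005},{"dp": [0,0,0],"rot": [0,0,-0.05],"grip": 0.005},{"dp": [0,0,0],"rot": [0,0,-0.05],"grip": 0.005}])

```text
clock: 15.72
tcp_pos: [0.4924, 0.1833, 0.078]
orientation: [-3.136, 0.167, -0.005]
contact_force: [-1.8, -0.4, 2.3]
grip_width: 0.0124
```

```bash
python3 -c "
from st import *
st()"
```

```text
15.72 tcp [0.4924 0.1833 0.078 ] w 0.0124 F [-1.8 -0.4  2.3] M [-0.12  0.53 -0.25] xang -6.11 z [ 0.003  0.001 -1.   ]
```

send_rows(motion=[{"dp": [0,0,0],"rot": [0,0,-0.05],"grip": 0.005},{"dp": [0,0,0],"rot": [0,0,0],"grip": 0.005}])

```text
clock: 15.98
tcp_pos: [0.4924, 0.1833, 0.078]
orientation: [-3.131, 0.249, -0.005]
contact_force: [-0.7, -0.9, 2.6]
grip_width: 0.0125
```

```bash
python3 -c "
from st import *
st()"
```

```text
15.97 tcp [0.4924 0.1833 0.078 ] w 0.0125 F [-0.7 -0.9  2.6] M [-0.08  0.52 -0.16] xang -9.09 z [ 0.003  0.001 -1.   ]
```

First click done. On to the second.

send_rows(motion=[{"dp": [0,0,0],"rot": [0,0,-0.05],"grip": 0.005},{"dp": [0,0,0],"rot": [0,0,-0.05],"grip": 0.005},{"dp": [0,0,0],"rot": [0,0,-0.05],"grip": 0.005},{"dp": [0,0,0],"rot": [0,0,-0.05],"grip": 0.005},{"dp": [0,0,0],"rot": [0,0,-0.05],"grip": 0.005},{"dp": [0,0,0],"rot": [0,0,-0.05],"grip": 0.005},{"dp": [0,0,0],"rot": [0,0,-0.05],"grip": 0.005},{"dp": [0,0,0],"rot": [0,0,-0.05],"grip": 0.005},{"dp": [0,0,0],"rot": [0,0,0],"grip": 0.005}])

```text
clock: 17.1
tcp_pos: [0.4924, 0.1833, 0.078]
orientation: [3.02, -0.863, 0.005]
contact_force: [-1.7, -0.4, 3.4]
grip_width: 0.0127
```

```bash
python3 -c "
from st import *
st()"
```

```text
17.1 tcp [0.4924 0.1833 0.078 ] w 0.0127 F [-1.7 -0.4  3.4] M [-0.02  0.58 -0.37] xang -31.9 z [ 0.003 -0.001 -1.   ]
```

send_rows(motion=[{"dp": [0,0,0],"rot": [0,0,-0.03],"grip": 0.005},{"dp": [0,0,0],"rot": [0,0,0],"grip": 0.005},{"dp": [0,0,0],"rot": [0,0,0],"grip": 0.005}])

```text
clock: 17.48
tcp_pos: [0.4924, 0.1833, 0.078]
orientation: [3.007, -0.906, 0.005]
contact_force: [-1.3, -1.6, 1.7]
grip_width: 0.0123
```

```bash
python3 -c "
from st import *
st()"
```

```text
17.48 tcp [0.4924 0.1833 0.078 ] w 0.0123 F [-1.3 -1.6  1.7] M [-0.05  0.46 -0.09] xang -33.54 z [ 0.003 -0.002 -1.   ]
```

Second stop reached at -33.5° with the moment near zero. On to the third.

send_rows(motion=[{"dp": [0,0,0],"rot": [0,0,-0.05],"grip": 0.005},{"dp": [0,0,0],"rot": [0,0,-0.05],"grip": 0.005},{"dp": [0,0,0],"rot": [0,0,-0.05],"grip": 0.005},{"dp": [0,0,0],"rot": [0,0,-0.05],"grip": 0.005},{"dp": [0,0,0],"rot": [0,0,-0.05],"grip": 0.005},{"dp": [0,0,0],"rot": [0,0,-0.05],"grip": 0.005},{"dp": [0,0,0],"rot": [0,0,-0.05],"grip": 0.005},{"dp": [0,0,0],"rot": [0,0,-0.04],"grip": 0.005},{"dp": [0,0,0],"rot": [0,0,0],"grip": 0.005}])

```text
clock: 18.6
tcp_pos: [0.4924, 0.1833, 0.078]
orientation: [2.77, -1.479, 0.006]
contact_force: [-0.8, 0.6, 2.1]
grip_width: 0.0127
```

```bash
python3 -c "
from st import *
st()"
```

```text
18.6 tcp [0.4924 0.1833 0.078 ] w 0.0127 F [-0.8  0.6  2.1] M [ 0.02  0.56 -0.29] xang -56.2 z [ 0.002 -0.003 -1.   ]
```

send_rows(motion=[{"dp": [0,0,0],"rot": [0,0,-0.028],"grip": 0.005},{"dp": [0,0,0],"rot": [0,0,0],"grip": 0.005},{"dp": [0,0,0],"rot": [0,0,0],"grip": 0.005}])

```text
clock: 18.98
tcp_pos: [0.4924, 0.1833, 0.078]
orientation: [2.749, -1.517, 0.006]
contact_force: [-1.6, -0.7, 2.3]
grip_width: 0.0126
```

Run:
```python
from st import *
o=st(); f=grab('scene','e1.png',(215,125,305,195),8)
```

```text
18.98 tcp [0.4924 0.1833 0.078 ] w 0.0126 F [-1.6 -0.7  2.3] M [ 0.02  0.47 -0.04] xang -57.78 z [ 0.002 -0.003 -1.   ]
```

View pics/e1.png

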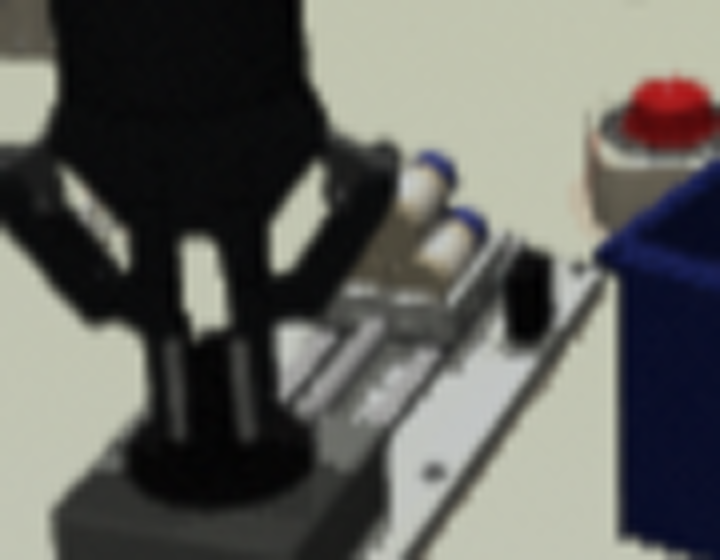

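The stack is intact, with the spare's cap at (437,165) and vial B's at (470,222). The cradle is beside the eye at (528,300). The moment is near zero, so the knob is seated at the third stop.

```bash
python3 -c "
from h import *
hand_in()"
```

```text
the job is handed in; nothing more can be done
```

I laid the spare vial in the gap between the two cradle vials and let go of it. Then I gripped the knob and turned it clockwise to the third click stop. I handed in at about 19 s, still gripping the knob.

**Clicks:** I counted three from the wrist moment. It resisted, changed sign, and fell to about -0.09 N m at the second stop and -0.04 N m at the third. The tool had turned 72.2° from home; three clicks are 72°. At the first stop I read -0.16 N m at 23.5° before moving on, so I did not see it settle there.

**Stack:** The last picture shows it intact, with the cradle beside the reading eye. The gripper hides vial A and the left part of the stack in that view. The picture taken just after release showed the spare saddled between the other two.

**Disagreements:**
- The two cameras put the cradle up to 5 mm apart sideways. I settled this by comparing the held vial with the lower pair in the same picture, which showed under 1 mm offset.
- The grip opening read about 1.4 mm under the true widths of both the vial and the bar.
- After lift-off I could not check the held vial from the top camera because the arm blocked it.

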